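Shut and latch the open tester case on a perfume-oil counter

ROBOT

A 6-joint arm with a two-finger parallel gripper is mounted at the origin on the work surface. World frame = base frame: x ahead of the robot, y to its left, z up, the work surface at z = 0. Lengths are in m, angles in rad, forces in N, time in s.
With the tool pointing down it reaches from about 0.35 to 0.975 m from the base axis. Payload 17.4 kg.
Tool frame: the origin (TCP) lies between the finger pads; the fingertips stand ahead of it and the grasp point (between the pads) lies 2 mm behind it (manip.tips_ahead is the z of the fingertips in the tool frame, in m); z points along the fingers, y is the line along which they close (so a half turn about z gives the same grasp; the last joint's range is limited). The gripper opens to 85 mm and grips with 20 to 120 N. Pads are 22 mm wide; open, the fingers measure 114 mm over their backs; the gripper's body (76 mm by 85 mm) begins 54 mm behind the grasp point. The pads swing forward as they close: fully open they stand 13 mm farther back than shut.
Start: joints at [1.122, 0.116, 1.442, -0, 1.584, -0.038], TCP at [0.27, 0.619, 0.248] pointing down, gripper open.
Joint ranges: [-2.83, 2.83], [-0.83, 2.19], [0.07, 2.5], [-1.14, 4.28], [0.01, 3], [-2.97, 2.97]. Speed limits (rad/s): [1.89, 1.89, 2.22, 3.14, 3.14, 3.14].

INTERFACE

Orientations are given as a unit quaternion [w, x, y, z].
In Python, from cell import status, optics, order, manip gives the robot as it stands. The module is installed in compiled form; this text tells all that it offers.
- The arm moves only by the tool move_arm, never from a script. Its argument "rows" is a list that holds one entry, the list of rows, each a list of 7 numbers: the turn, a rotation vector about the world's x, y, z normalised to -1 to 1, where 1 is 0.12 rad, then the shift along the world's x, y, z normalised to -1 to 1, where 1 is 0.03 m, then the closure, from 0 (fully open) to 1 (shut). In form: [[[rx, ry, rz, dx, dy, dz, jaw], ...]]. A call has 1 to 5 rows; each row shifts and turns the commanded pose from where the row before left it; what a row does not reach is not made up. A row lasts 1/12 s, in which the tool goes at most 41.7 mm and 7.16 degrees, less where a joint would pass 70% of its speed; a pose out of reach is approached as far as the arm can. A call with a number of a shift or a turn outside -1 to 1 is refused whole. A call with a gripper value outside its range is refused whole. The fingers move at their own pace and stop on an object; "newtons" is the grip in N (left out, the last holds). Time passes only in rows, so rows that do not move let the fingers close. It gives the time, the measured TCP pose, the force, the opening and the grip force at its end, in the units of the state.
- status.observe(): the state, without advancing time (a new reading comes with each control period).
- optics.grab_frame(name): name is "scene" or "top" or "wrist"; returns a dict with "pixels" (480x640x3 uint8, blue, green, red), "fx", "fy", "cx", "cy" (pixels), "k1" (the pictures are not rectified: a ray, as slopes to the right and down, at radius r is drawn at 1 + k1 r^2 times it, then the intrinsics apply), "extrinsics" (4x4, takes a point from camera to world coordinates); the wrist camera has in their place "T_tool_cam" (4x4, takes a point from camera to tool coordinates, whose origin is the TCP and whose axes are the flange's). Camera axes: x right, y down, z forward; pixel columns grow to the right and rows downward; lengths in m; the calibration is good to about 2 mm. A picture is of the moment at which its call begins: read the wrist's pose just before it. There is no depth.
- order.sign_off(): hands the job in; it is judged then, once.
The state is a dict: "clock": time; "joints": joint angles; "qvel": joint speeds; "tau": joint torques, N m; "tool_pos": TCP position; "tool_rot": TCP orientation; "ft_force": force on the tool from outside, world axes, zero at the start; "ft_torque": the same for the moment, N m; "gripper_width": finger opening in m; "grip_force": force on a finger pad.
Only numpy, scipy, OpenCV 4.12 (cv2) and the standard library are available. Lean on these libraries where they do the work, as an engineer would, in place of code of your own. Each camera call takes 0.05 s, during which the arm holds its last target. There are 200 camera calls.

TASK

One of the two tester cases on the counter has been left with its lid slid open. Lift its latch bar by the T-handle, slide the lid fully shut towards the robot with the bar held up over the keeper, and let the bar drop fully into the keeper's notch. Leave the latch of the other, already shut case alone.

Things in the scene. Friction and masses are not known exactly. Their poses are not given: they have to be found in the camera images.
- handle (a point): Middle of the T-handle rod on the OPEN case's latch bar: steel, 14 mm thick, 46 long, level across the bar, on a stem; middle 35 mm over the bar's top, 148 mm over the counter. Pinch it across its thickness from above. Axes (turn with the bar): x along the bar from nose to hinge (bar level: the way the lid opens, away from the robot), y along the rod, z up. Hinge 110 mm to +x, nose 35 mm to -x.
- lid (a joint): How far the open case's clear lid is open, m: 0 = shut at its stop, at most 0.13. Friction 1.5 N; stays put. Case: wooden box 340 x 180 x 92 mm; the lid slides over its near half. With the bar level, moving the handle this far along its own -x takes it to its shut place. Within 14 mm of shut the nose falls into the notch; with the bar down it strikes the keeper's lip and the lid cannot shut.
- latch (a joint): Angle of that bar (16 x 10 mm steel, 180 g) about its hinge on the lid, rad: 0 = level (at rest, lid open, or fully home in the notch), up to 1.1; about 0.13 with the nose on the lip. Falls by weight. The nose, 10 mm thick, hangs 19 mm below the lip's top: handle raised 30-60 mm clears it. The pin is 40 mm below the rod: raising the handle 40 mm also takes it 24 mm towards the hinge (lid still).
- handle_b (a point): Middle of the T-handle rod on the other case beside it, the same in make and size, its lid shut and its bar down in the notch: leave alone. On both cases the keeper is an aluminium channel on the end nearer the robot: an inner lip, a notch 38 mm wide, then a lower outer wall. Axes as for the first handle.

How it is judged:
By the outcome, as a careful person would: the job done as asked, in the order asked, and still so for the second after the job is handed in, with the robot touching nothing.
It also fails if it takes over 35 s, if anything falls off the work surface, if the arm or the gripper's body presses on something with over 40 N, if the wrist force passes 120 N, or if a joint passes its speed limit or range.

## Working session

There is one attempt and no reset: what is moved stays moved. The work goes in short steps, Python scripts to look and compute and a tool call to move; the robot and the scene stay as the last step left them, time stands still between calls to the robot, and variables do not carry over. Pictures are saved under pics/ and viewed, at most 10 in all, crops included, and the job is handed in when it is done.

Besides the shell and the picture viewer there is one more tool, called after "Request:" by a JSON object that holds its "name" and its "arguments". move_arm: Moves the arm, as the interface text tells. Scaled input: -1 to 1 covers 0.03 m each way for a shift and 0.12 rad each way for a turn. Its arguments: {"type":"object","properties":{"rows":{"type":"array","items":{"type":"array","items":{"type":"array","items":{"type":"number","minimum":-1,"maximum":1}}}},"newtons":{"type":"number"}},"required":["rows"]}

```bash
mkdir -p pics; cat > h.py <<'E'
import numpy as np,cv2
from cell import status,optics,order,manip
def K(f): return np.array([[f["fx"],0,f["cx"]],[0,f["fy"],f["cy"]],[0,0,1.]]),np.array([f["k1"],0,0,0,0.])
def proj(f,T,P):
    Ti=np.linalg.inv(T);k,d=K(f)
    return cv2.projectPoints(np.array(P,float).reshape(-1,1,3),cv2.Rodrigues(Ti[:3,:3])[0],Ti[:3,3],k,d)[0].reshape(-1,2)
def ray(f,T,uv):
    k,d=K(f);p=cv2.undistortPoints(np.array([[uv]],float),k,d)[0,0]
    v=T[:3,:3]@np.array([p[0],p[1],1]);return T[:3,3],v/np.linalg.norm(v)
def tri(rs):
    A=0;b=0
    for o,v in rs:
        M=np.eye(3)-np.outer(v,v);A=A+M;b=b+M@o
    x=np.linalg.solve(A,b);return x,[np.linalg.norm((np.eye(3)-np.outer(v,v))@(x-o)) for o,v in rs]
E
python3 - <<'E'
from h import *
s=status.observe();print({k:np.round(v,3).tolist() for k,v in s.items()},manip.tips_ahead)
import pickle
D={}
for n in("scene","top"):
    f=optics.grab_frame(n);cv2.imwrite(f"pics/{n}0.png",f["pixels"]);D[n]=f;print(n,np.round(f["extrinsics"],3).tolist(),f["fx"])
pickle.dump(D,open("d0.pkl","wb"))
E
```

```text
{'clock': 0.0, 'joints': [1.122, 0.116, 1.442, -0.0, 1.584, -0.038], 'qvel': [0.002, -0.001, -0.001, 0.0, 0.001, 0.0], 'tau': [-0.0, -73.203, -63.247, -0.0, 0.007, -0.0], 'tool_pos': [0.269, 0.619, 0.248], 'tool_rot': [-0.0, 0.204, 0.979, -0.001], 'ft_force': [0.297, -0.064, -0.341], 'ft_torque': [-0.021, -0.036, 0.005], 'grip_force': 0.0, 'gripper_width': 0.085} 0.017
scene [[-0.716, 0.496, -0.49, 1.013], [0.698, 0.519, -0.494, 0.453], [0.009, -0.696, -0.718, 0.837], [0.0, 0.0, 0.0, 1.0]] 615.7782480915536
top [[-0.011, -0.992, 0.127, 0.477], [-1.0, 0.012, 0.009, -0.022], [-0.011, -0.127, -0.992, 0.906], [0.0, 0.0, 0.0, 1.0]] 523.7156220242742
```

View pics/scene0.png

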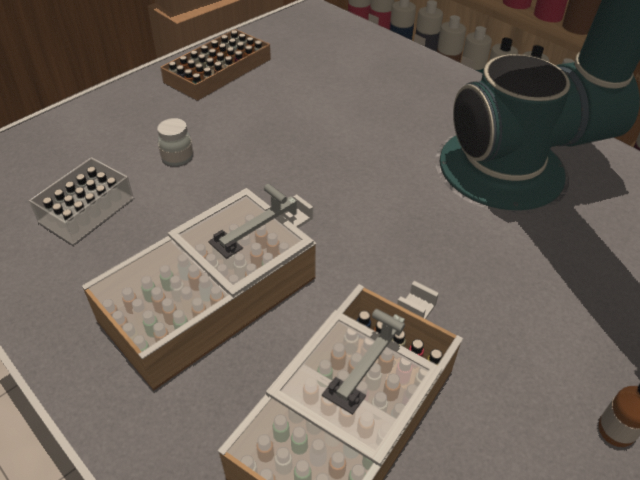

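View pics/top0.png

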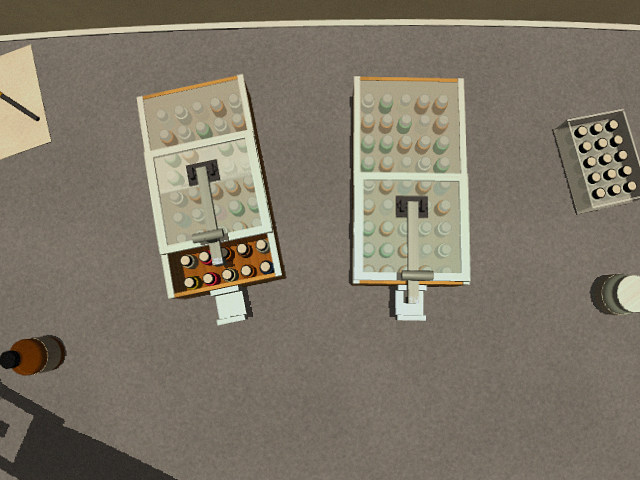

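The open case is the left one in the top view (handle near (210,236)) and the lower right one in the scene view (near (388,325)). I'll zoom both into one picture.

```bash
python3 - <<'E'
from h import *
import pickle
D=pickle.load(open("d0.pkl","rb"))
a=D["top"]["pixels"][155:330,170:270];b=D["scene"]["pixels"][280:420,320:445]
r=lambda i,s:cv2.resize(i,None,fx=s,fy=s,interpolation=cv2.INTER_CUBIC)
A=r(a,3.4);B=r(b,3.4)
c=np.zeros((600,800,3),np.uint8);c[:A.shape[0],:A.shape[1]]=A[:600];c[:B.shape[0],350:350+B.shape[1]]=B
cv2.imwrite("pics/z0.png",c)
E
```

```text
(no output)
```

View pics/z0.png

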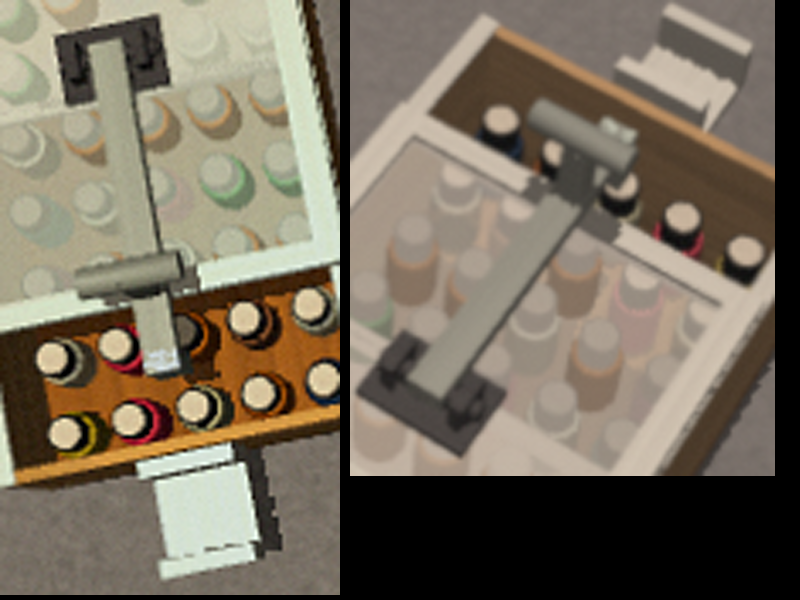

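```bash
python3 - <<'E'
from h import *
import pickle
D=pickle.load(open("d0.pkl","rb"));t,s=D["top"],D["scene"]
T=lambda x,y:ray(t,t["extrinsics"],(170+x/3.4-.35,155+y/3.4-.35))
S=lambda x,y:ray(s,s["extrinsics"],(320+(x-350)/3.4-.35,280+y/3.4-.35))
def at(r,z): o,v=r;return o+v*(z-o[2])/v[2]
for n,a,b in [("rod",(131,274),(583,136)),("rod+y",(77.5,281),(625,153)),("rod-y",(184,266),(541,117)),("bracket",(113,60),(432,393)),
  ("lipL",(138,468),(706,122)),("lipR",(232,452),(616,66)),("wallL",(162,572),(748,48)),("wallR",(254,550),(667,12))]:
    x,e=tri([T(*a),S(*b)]);print(n,x.round(4),np.round(e,4))
h=at(T(131,274),.148);hg=at(T(110,45),.113);ns=at(T(162,372),.113)
print(h,hg,ns);d=hg-ns;print(np.degrees(np.arctan2(d[1],d[0])))
# case edges in raw top px
for z,(p,q) in [(.092,((160,255),(172,298))),(.092,((138,98),(172,298))),(.092,((243,75),(284,278)))]:
    a=at(ray(t,t["extrinsics"],p),z);b=at(ray(t,t["extrinsics"],q),z);print(a,b,np.degrees(np.arctan2(*(a-b)[[1,0]])))
E
```

```text
rod [0.5805 0.159  0.1472] [0.0018 0.0018]
rod+y [0.5777 0.1799 0.1533] [0.0006 0.0006]
rod-y [0.5836 0.1376 0.1427] [0.003 0.003]
bracket [0.6887 0.1808 0.0994] [0.0017 0.0017]
lipL [0.4985 0.1679 0.0892] [0.0016 0.0016]
lipR [0.5062 0.1223 0.0948] [0.0003 0.0003]
wallL [0.4515 0.1555 0.0901] [0.0009 0.0009]
wallR [0.4607 0.114  0.0881] [0.0016 0.0016]
[0.581597   0.15736345 0.148     ] [0.69331018 0.17775126 0.113     ] [0.54181983 0.15078185 0.113     ]
10.09445398368866
[0.55873983 0.24753738 0.092     ] [0.49089171 0.22659797 0.092     ] 17.15137248360131
[0.82196699 0.2954165  0.092     ] [0.49089171 0.22659797 0.092     ] 11.742497522920196
[0.85691214 0.11909606 0.092     ] [0.52074485 0.05046704 0.092     ] 11.538457120577615
```

Bar yaw is about 11°, and the handle is near (0.581, 0.158, 0.148). I'm approaching above it.

Request:
{"name": "move_arm", "arguments": {"rows": [[[0,0,-0.5,0.65,-0.96,0,0],[0,0,-0.5,0.65,-0.96,0,0],[0,0,-0.5,0.65,-0.96,0,0],[0,0,-0.5,0.65,-0.96,0,0],[0,0,-0.5,0.65,-0.96,0,0]]]}}

```text
clock: 0.52
tool_pos: [0.3676, 0.4734, 0.2479]
tool_rot: [-0.0, 0.349, 0.937, -0.0]
ft_force: [0.4, -0.2, 0.3]
gripper_width: 0.0852
grip_force: 0.0
```

Request:
{"name": "move_arm", "arguments": {"rows": [[[0,0,-0.5,0.65,-0.96,0,0],[0,0,-0.5,0.65,-0.96,0,0],[0,0,-0.5,0.65,-0.96,0,0],[0,0,-0.5,0.65,-0.96,0,0],[0,0,-0.5,0.65,-0.96,0,0]]]}}

```text
clock: 0.93
tool_pos: [0.4651, 0.3292, 0.2481]
tool_rot: [-0.0, 0.485, 0.874, -0.0]
ft_force: [0.4, 0.1, -0.0]
gripper_width: 0.0857
grip_force: 0.0
```

Request:
{"name": "move_arm", "arguments": {"rows": [[[0,0,-0.6,0.65,-0.96,0,0],[0,0,-0.6,0.65,-0.96,0,0],[0,0,-0.6,0.65,-0.96,0,0],[0,0,-0.6,0.65,-0.96,0,0],[0,0,-0.6,0.3,-0.4,0,0]]]}}

```text
clock: 1.35
tool_pos: [0.553, 0.2005, 0.2479]
tool_rot: [0.0, 0.635, 0.772, -0.0]
ft_force: [0.2, -0.1, -0.7]
gripper_width: 0.0852
grip_force: 0.0
```

Request:
{"name": "move_arm", "arguments": {"rows": [[[0,0,0,0,0,0,0],[0,0,0,0,0,0,0]]]}}

```text
clock: 1.52
tool_pos: [0.5517, 0.2031, 0.2479]
tool_rot: [-0.0, 0.633, 0.774, -0.0]
ft_force: [0.6, -0.2, -0.8]
gripper_width: 0.0853
grip_force: 0.0
```

```bash
python3 - <<'E'
from h import *
import pickle
s=status.observe();f=optics.grab_frame("wrist");cv2.imwrite("pics/w1.png",f["pixels"]);pickle.dump((s,f),open("w1.pkl","wb"))
print(s["clock"],s["tool_pos"],s["tool_rot"],s["joints"])
E
```

```text
1.5167 [0.55168613 0.20313325 0.24789413] [-2.88047028e-04  6.33093452e-01  7.74075269e-01 -2.77479232e-04] [ 3.09326895e-01 -7.29284063e-02  1.63419328e+00  1.80935873e-04
  1.58110696e+00  1.09618555e-01]
```

View pics/w1.png

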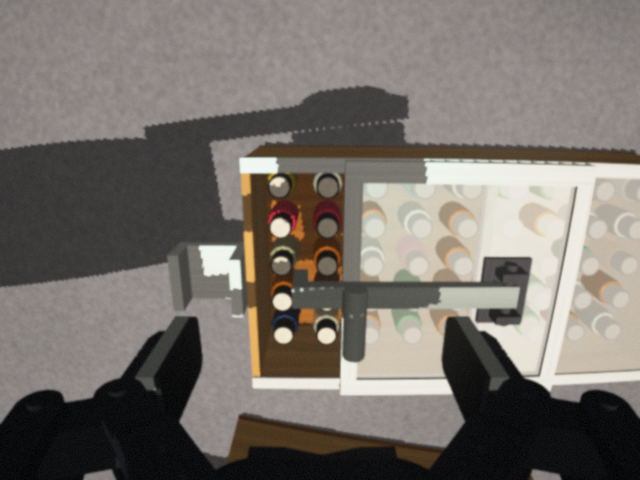

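```bash
python3 - <<'E'
from h import *
import pickle
from scipy.spatial.transform import Rotation as R
D=pickle.load(open("d0.pkl","rb"));t,sc=D["top"],D["scene"];s,f=pickle.load(open("w1.pkl","rb"))
q=s["tool_rot"];W=np.eye(4);W[:3,:3]=R.from_quat(np.r_[q[1:],q[0]]).as_matrix();W[:3,3]=s["tool_pos"];W=W@f["T_tool_cam"]
def at(r,z): o,v=r;return o+v*(z-o[2])/v[2]
w=lambda p:ray(f,W,p)
rt=ray(t,t["extrinsics"],(208.2,235.3));rs=ray(sc,sc["extrinsics"],(388.2,319.7))
print(tri([rt,rs,w((355,323))]),tri([rt,w((355,323))]),at(w((355,323)),.148))
y=lambda a,b:np.degrees(np.arctan2(*(b-a)[[1,0]]))
print("bar",y(at(w((292,297)),.113),at(w((525,297)),.113)))
print("rod",y(at(w((354,355)),.155),at(w((355,292)),.155))+90)
print("case",y(at(w((254,383)),.092),at(w((636,368)),.092)), y(at(w((242,165)),.092),at(w((640,173)),.092)))
print("tool yaw",y(np.zeros(3),W[:3,:3]@np.linalg.inv(f["T_tool_cam"])[:3,:3]@[0,1,0]))
# case b: handle to wall vs case a
tb=lambda p,z:at(ray(t,t["extrinsics"],p),z)
hb=tb((417,275),.148);wb=tb((410,319),.09);ha=tb((208.2,235.3),.148);wa=tb((231,320.5),.09)
print("b",hb,wb,"a",ha,wa); u=np.array([np.cos(.195),np.sin(.195),0]);print((ha-wa)@u,(hb-wb)[0])
E
```

```text
(array([0.58123295, 0.15932347, 0.14750664]), [np.float64(0.0018675853777229046), np.float64(0.0020667150160313787), np.float64(0.001209560493107228)]) (array([0.58245756, 0.15819757, 0.14456025]), [np.float64(0.0004746039804384005), np.float64(0.00047460398043850055)]) [0.58226027 0.1600322  0.148     ]
bar 11.046957755235944
rod 192.15590069951395
case 12.50579764344059 10.925204002038651
tool yaw 11.442549974718517
b [ 0.51973205 -0.14719314  0.148     ] [ 0.45510929 -0.14395575  0.09      ] a [0.58150487 0.15733107 0.148     ] [0.45562893 0.13332373 0.09      ]
0.12814212106850476 0.06462276132527062
```

Request:
{"name": "move_arm", "arguments": {"rows": [[[0,0,0,0.5,-0.73,0,0],[0,0,0,0.5,-0.73,0,0],[0,0,0,0,0,-0.7,0],[0,0,0,0,0,-0.7,0],[0,0,0,0,0,0,0]]]}}

```text
clock: 1.98
tool_pos: [0.5799, 0.1605, 0.2021]
tool_rot: [-0.002, 0.632, 0.775, -0.002]
ft_force: [-0.5, 0.5, -1.0]
gripper_width: 0.0853
grip_force: 0.0
```

```bash
python3 - <<'E'
from h import *
import pickle
s=status.observe();f=optics.grab_frame("wrist");cv2.imwrite("pics/w2.png",f["pixels"]);pickle.dump((s,f),open("w2.pkl","wb"))
print(s["clock"],s["tool_pos"])
E
```

```text
1.9833 [0.57994357 0.16047536 0.20214118]
```

View pics/w2.png

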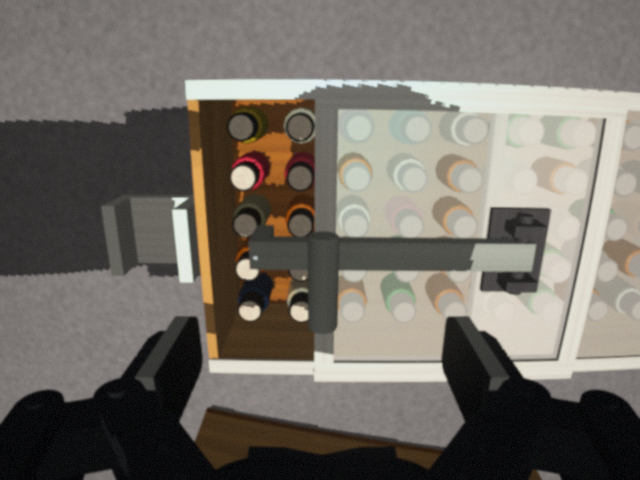

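```bash
python3 - <<'E'
from h import *
import pickle
from scipy.spatial.transform import Rotation as R
def at(r,z): o,v=r;return o+v*(z-o[2])/v[2]
rs=[]
for n,p in(("w1",(355,323)),("w2",(322.5,283))):
    s,f=pickle.load(open(n+".pkl","rb"));q=s["tool_rot"];W=np.eye(4);W[:3,:3]=R.from_quat(np.r_[q[1:],q[0]]).as_matrix();W[:3,3]=s["tool_pos"];W=W@f["T_tool_cam"]
    rs.append(ray(f,W,p));print(at(rs[-1],.148))
print(tri(rs))
E
```

```text
[0.58226027 0.1600322  0.148     ]
[0.58176472 0.15926951 0.148     ]
(array([0.58204494, 0.1595561 , 0.14781648]), [np.float64(0.0004343970854657369), np.float64(0.0004343970854657216)])
```

Request:
{"name": "move_arm", "arguments": {"rows": [[[0,0,0,0.07,-0.03,-0.6,0],[0,0,0,0,0,-0.6,0],[0,0,0,0,0,-0.4,0],[0,0,0,0,0,0,0],[0,0,0,0,0,0,0]]]}}

```text
clock: 2.45
tool_pos: [0.5835, 0.1595, 0.159]
tool_rot: [-0.0, 0.633, 0.774, -0.0]
ft_force: [0.1, -0.3, 1.0]
gripper_width: 0.085
grip_force: 0.0
```

Request:
{"name": "move_arm", "arguments": {"rows": [[[0,0,0,-0.05,0,-0.4,0],[0,0,0,0,0,0,0.5],[0,0,0,0,0,0,1],[0,0,0,0,0,0,1],[0,0,0,0,0,0,1]]], "newtons": 40}}

```text
clock: 2.87
tool_pos: [0.5823, 0.159, 0.1469]
tool_rot: [0.0, 0.633, 0.774, 0.0]
ft_force: [-0.5, -0.1, -0.0]
gripper_width: 0.0384
grip_force: 0.0
```

Request:
{"name": "move_arm", "arguments": {"rows": [[[0,0,0,0,0,0,1],[0,0,0,0,0,0,1],[0,0,0,0,0,0,1],[0,0,0,0,0,0,1],[0,0,0,0,0,0,1]]]}}

```text
clock: 3.28
tool_pos: [0.5823, 0.1589, 0.1467]
tool_rot: [0.0, 0.633, 0.774, 0.0]
ft_force: [-1.8, 0.3, 4.8]
gripper_width: 0.0127
grip_force: 39.1
```

Request:
{"name": "move_arm", "arguments": {"rows": [[[-0.13,0.65,0,0.12,0.024,0.29,1],[-0.13,0.65,0,0.14,0.028,0.28,1],[-0.13,0.65,0,0.16,0.032,0.27,1],[-0.13,0.65,0,0.18,0.036,0.25,1],[-0.13,0.65,0,0.2,0.04,0.24,1]]]}}

```text
clock: 3.7
tool_pos: [0.6063, 0.1637, 0.1867]
tool_rot: [-0.127, 0.62, 0.759, -0.154]
ft_force: [-2.1, -0.1, -1.2]
gripper_width: 0.0124
grip_force: 40.1
```

Request:
{"name": "move_arm", "arguments": {"rows": [[[0,0,0,0,0,0,1],[0,0,0,0,0,0,1]]]}}

```text
clock: 3.87
tool_pos: [0.6068, 0.1638, 0.1849]
tool_rot: [-0.125, 0.621, 0.759, -0.152]
ft_force: [2.5, -1.7, -2.4]
gripper_width: 0.0127
grip_force: 40.7
```

```bash
python3 - <<'E'
from h import *
a=optics.grab_frame("top")["pixels"][100:340,110:310];b=optics.grab_frame("scene")["pixels"][240:480,220:480]
r=lambda i,s:cv2.resize(i,None,fx=s,fy=s)
A=r(a,1.7);B=r(b,1.7);cv2.imwrite("pics/l.png",np.hstack([A,B]))
E
```

```text
(no output)
```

View pics/l.png

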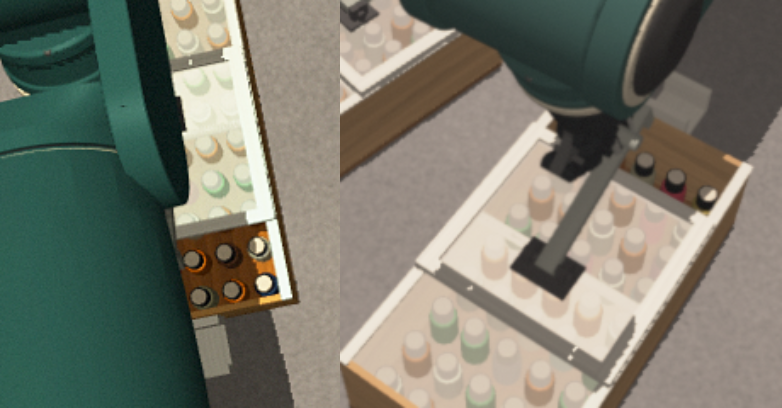

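The bar is gripped and raised, with the hinge plate still in place. Now sliding the lid shut.

Request:
{"name": "move_arm", "arguments": {"rows": [[[0,0,0,-0.33,-0.066,0,1],[0,0,0,-0.33,-0.066,0,1],[0,0,0,-0.33,-0.066,0,1],[0,0,0,-0.33,-0.066,0,1],[0,0,0,-0.33,-0.066,0,1]]]}}

```text
clock: 4.38
tool_pos: [0.5555, 0.1536, 0.1863]
tool_rot: [-0.125, 0.621, 0.759, -0.152]
ft_force: [2.2, 0.4, -4.2]
gripper_width: 0.0124
grip_force: 40.8
```

Request:
{"name": "move_arm", "arguments": {"rows": [[[0,0,0,-0.1,-0.02,0,1],[0,0,0,-0.1,-0.02,0,1],[0,0,0,0,0,0,1]]]}}

```text
clock: 4.63
tool_pos: [0.5502, 0.1526, 0.1866]
tool_rot: [-0.125, 0.62, 0.759, -0.153]
ft_force: [-1.8, 0.1, -0.8]
gripper_width: 0.0129
grip_force: 41.0
```

Request:
{"name": "move_arm", "arguments": {"rows": [[[0,0,0,-0.07,-0.014,0,1],[0,0,0,-0.07,-0.014,0,1],[0,0,0,0,0,0,1]]]}}

```text
clock: 4.88
tool_pos: [0.5464, 0.1518, 0.1862]
tool_rot: [-0.126, 0.62, 0.759, -0.153]
ft_force: [-1.3, -0.5, -1.5]
gripper_width: 0.0123
grip_force: 41.0
```

Request:
{"name": "move_arm", "arguments": {"rows": [[[0,0,0,-0.07,-0.014,0,1],[0,0,0,0,0,0,1]]]}}

```text
clock: 5.05
tool_pos: [0.5442, 0.1514, 0.1861]
tool_rot: [-0.126, 0.62, 0.759, -0.153]
ft_force: [-0.0, 1.1, -2.8]
gripper_width: 0.0124
grip_force: 40.9
```

Request:
{"name": "move_arm", "arguments": {"rows": [[[0,0,0,-0.07,-0.014,0,1],[0,0,0,0,0,0,1]]]}}

```text
clock: 5.22
tool_pos: [0.542, 0.151, 0.1862]
tool_rot: [-0.126, 0.62, 0.759, -0.153]
ft_force: [-0.1, 1.9, -1.4]
gripper_width: 0.0126
grip_force: 40.9
```

Request:
{"name": "move_arm", "arguments": {"rows": [[[0,0,0,-0.07,-0.014,0,1],[0,0,0,0,0,0,1]]]}}

```text
clock: 5.38
tool_pos: [0.5401, 0.1506, 0.1861]
tool_rot: [-0.125, 0.621, 0.759, -0.152]
ft_force: [1.9, 1.4, -5.1]
gripper_width: 0.0126
grip_force: 40.8
```

Request:
{"name": "move_arm", "arguments": {"rows": [[[0,0,0,-0.07,-0.014,0,1],[0,0,0,0,0,0,1]]]}}

```text
clock: 5.55
tool_pos: [0.539, 0.1504, 0.1851]
tool_rot: [-0.124, 0.621, 0.759, -0.151]
ft_force: [16.1, 5.7, -15.5]
gripper_width: 0.0124
grip_force: 40.9
```

```bash
python3 - <<'E'
from h import *
a=optics.grab_frame("top")["pixels"][100:340,110:310];b=optics.grab_frame("scene")["pixels"][240:480,220:480]
r=lambda i,s:cv2.resize(i,None,fx=s,fy=s)
A=r(a,1.7);B=r(b,1.7);cv2.imwrite("pics/m.png",np.hstack([A,B]))
E
```

```text
(no output)
```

View pics/m.png

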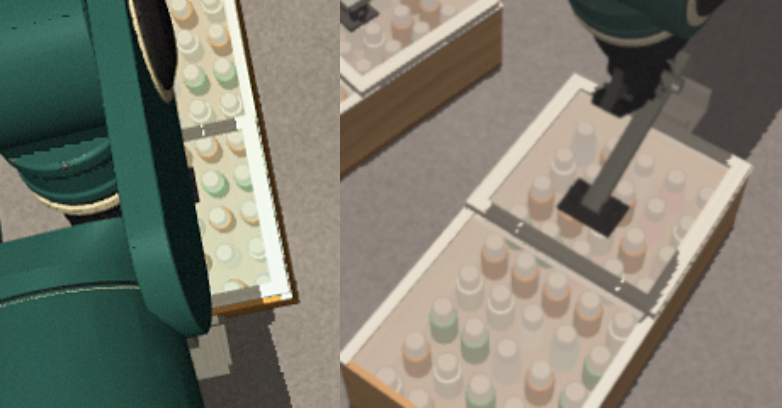

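The lid is against its stop (16 N reaction). I'm now lowering the bar along the reverse arc.

Request:
{"name": "move_arm", "arguments": {"rows": [[[0.13,-0.65,0,-0.19,-0.038,-0.24,1],[0.13,-0.65,0,-0.17,-0.034,-0.25,1],[0.13,-0.65,0,-0.15,-0.03,-0.27,1],[0,0,0,0,0,0,1]]]}}

```text
clock: 5.98
tool_pos: [0.5233, 0.1472, 0.1622]
tool_rot: [-0.047, 0.631, 0.772, -0.057]
ft_force: [31.6, 10.1, -21.6]
gripper_width: 0.0126
grip_force: 41.1
```

Request:
{"name": "move_arm", "arguments": {"rows": [[[0.13,-0.65,0,-0.14,-0.028,-0.28,1],[0.1,-0.5,0,-0.09,-0.018,-0.22,1],[0,0,0,0,0,0,1],[0,0,0,0,0,0,1]]]}}

```text
clock: 6.32
tool_pos: [0.5176, 0.1461, 0.1488]
tool_rot: [-0.004, 0.633, 0.774, -0.004]
ft_force: [27.7, 7.8, -14.3]
gripper_width: 0.0125
grip_force: 41.3
```

Request:
{"name": "move_arm", "arguments": {"rows": [[[0.01,-0.06,0,0.05,0.01,-0.03,1],[0,0,0,0,0,-0.03,1],[0,0,0,0,0,0,1]]]}}

```text
clock: 6.57
tool_pos: [0.5173, 0.1461, 0.1469]
tool_rot: [-0.004, 0.633, 0.774, -0.004]
ft_force: [2.1, 3.0, -2.2]
gripper_width: 0.0126
grip_force: 42.3
```

Request:
{"name": "move_arm", "arguments": {"rows": [[[0,0,0,0,0,0,0.7],[0,0,0,0,0,0,0.5],[0,0,0,0,0,0,0.2],[0,0,0,0,0,0,0],[0,0,0,0,0,0,0]]]}}

```text
clock: 6.98
tool_pos: [0.5173, 0.1459, 0.1466]
tool_rot: [-0.003, 0.633, 0.774, -0.004]
ft_force: [0.3, 0.1, 0.3]
gripper_width: 0.0722
grip_force: 0.0
```

Request:
{"name": "move_arm", "arguments": {"rows": [[[0,0,0,0,0,0,0],[0,0,0,0,0,0,0],[0,0,0,0,0,0,0]]]}}

```text
clock: 7.23
tool_pos: [0.5174, 0.146, 0.1466]
tool_rot: [-0.003, 0.633, 0.774, -0.004]
ft_force: [-0.2, -0.0, 0.9]
gripper_width: 0.0855
grip_force: 0.0
```

Request:
{"name": "move_arm", "arguments": {"rows": [[[0,0,0,0,0,0.5,0],[0,0,0,0,0,0.7,0],[0,0,0,0,0,0.8,0],[0,0,0,0,0,0.8,0],[0,0,0,0,0,0.8,0]]]}}

```text
clock: 7.65
tool_pos: [0.5172, 0.1459, 0.2557]
tool_rot: [-0.003, 0.633, 0.774, -0.004]
ft_force: [-1.2, 0.1, -0.5]
gripper_width: 0.0853
grip_force: 0.0
```

Request:
{"name": "move_arm", "arguments": {"rows": [[[0,0,0,-0.3,0.9,0,0],[0,0,0,-0.3,0.9,0,0],[0,0,0,-0.3,0.9,0,0],[0,0,0,-0.3,0.9,0,0],[0,0,0,-0.3,0.9,0,0]]]}}

```text
clock: 8.07
tool_pos: [0.4717, 0.2822, 0.2547]
tool_rot: [-0.003, 0.633, 0.774, -0.004]
ft_force: [0.2, -0.3, -0.4]
gripper_width: 0.0854
grip_force: 0.0
```

Request:
{"name": "move_arm", "arguments": {"rows": [[[0,0,0,-0.3,0.9,0,0],[0,0,0,-0.3,0.9,0,0],[0,0,0,-0.3,0.9,0,0],[0,0,0,0,0.5,0,0],[0,0,0,0,0,0,0]]]}}

```text
clock: 8.48
tool_pos: [0.4449, 0.3792, 0.2542]
tool_rot: [-0.004, 0.632, 0.775, -0.004]
ft_force: [0.7, 0.6, 0.0]
gripper_width: 0.0856
grip_force: 0.0
```

```bash
python3 - <<'E'
from h import *
import pickle
D={n:optics.grab_frame(n) for n in("top","scene")};pickle.dump(D,open("d1.pkl","wb"))
a=D["top"]["pixels"][150:340,150:290];b=D["scene"]["pixels"][240:400,280:460]
r=lambda i,s:cv2.resize(i,None,fx=s,fy=s,interpolation=cv2.INTER_CUBIC)
A=r(a,2.4);B=r(b,2.4);c=np.zeros((460,780,3),np.uint8);c[:A.shape[0],:A.shape[1]]=A;c[:B.shape[0],340:340+B.shape[1]]=B;cv2.imwrite("pics/n.png",c)
E
```

```text
(no output)
```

View pics/n.png

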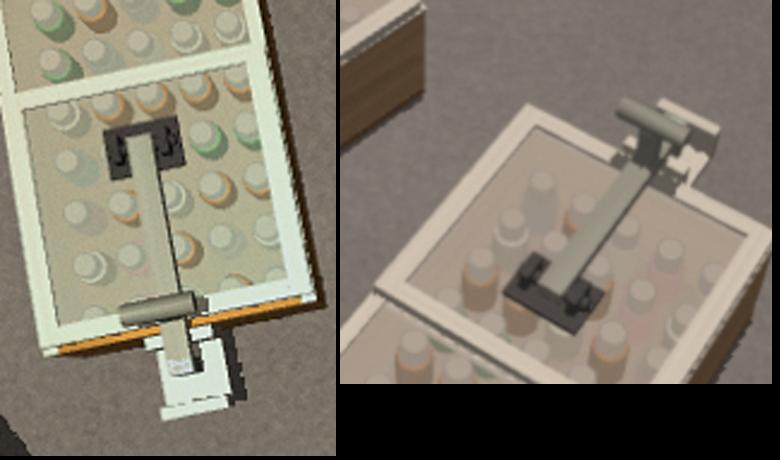

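The lid covers the near half and the bar crosses the lip into the keeper (rod at top px (217,277), scene px (411,291)). Next is a numeric check of the rod height and stop distance.

```bash
python3 - <<'E'
from h import *
import pickle
D=pickle.load(open("d1.pkl","rb"));t,s=D["top"],D["scene"]
x,e=tri([ray(t,t["extrinsics"],(150+161/2.4-.3,150+307/2.4-.3)),ray(s,s["extrinsics"],(280+314/2.4-.3,240+122/2.4-.3))])
print(x,e,(x-[.5812,.1590,.1475])@[.98,.198,0])
E
```

```text
[0.51761258 0.14611753 0.14613571] [np.float64(0.0026137845809402), np.float64(0.0026137845809402365)] -0.06486639555050505
```

```bash
python3 -c "
from cell import order
print(order.sign_off())"
```

```text
the job is handed in; nothing more can be done
None
```

The open case's lid is slid shut against its stop, its latch bar sits level in the keeper's notch, the other case was left alone, and the job is handed in at about 8.6 s; no verdict came back.

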